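# Set the amber shield and line up the printed dental models

## Task

First raise the amber light shield of the resting station by its black grip until it stands at the green 60-degree mark. Then reach in under it and push the three dental models back into a straight row, each square and flush against the metal stop rail with a gap between neighbours, leaving the shield at its mark. Do not disturb the jar on the tray or the things lying around.

Things in the scene. Friction and masses are not known exactly. Their poses are not given: they have to be found in the camera images.
- station: white resting station, fixed to the table: tray 280 (its x) x 420 (its y) x 20 high; origin under the tray's centre, tray top at z=20, x pointing away from the robot (turned up to 0.25 rad). Round white dials (radius 52, centred on the hinge, ticks every 15 degrees, broad green mark at 60) at y=+-146. Behind the rail a grey bar 65 high at x=100 to 136.
- rail (a point): middle of the front face of the aluminium stop rail, at tray-top level (station x=62, y=0, z=20). The rail runs 262 along the station's y and stands 28 above the tray top. A model flush against it has its origin 24 in front of this face. Axes as the station's.
- shield (a joint): angle of the amber shield in rad: 0 = level (closed), grows as its front edge is raised, stop at 1.25; the green mark is at 60 degrees = 1.047. Stiff hinge: it stays where it is left.
- shield_hinge (a point): middle of the shield's hinge axis, along the station's y at station x=80, z=90. Turns with the shield: its -x axis points along the shield to the front edge. The shield is a see-through amber panel 272 wide (y), 5 thick (9 at its orange rim), reaching 201 from the hinge.
- shield_grip (a point): centre of the black grip at the middle of the shield's front edge: a barrel 20 in diameter and 30 long along y with flat ends, 234 from the hinge axis, on a stem 12 wide that leaves 23 free between barrel and panel edge. It can be pinched across its flat ends, fingers closing along y. Turns with the shield.
- model_pink: 3D-printed dental model: pink plinth 48 (its x) x 54 (its y) x 28 high with a low arch of off-white teeth on top, 37 high in all; loose, about 0.1 kg, on the tray. Origin at the centre of its underside; its x axis points roughly to the rail. The three stand side by side about 85 apart, in any order, at different distances from the rail and a little skewed.
- model_tan: 3D-printed dental model: tan plinth 48 (its x) x 54 (its y) x 28 high with a low arch of off-white teeth on top, 37 high in all; loose, about 0.1 kg, on the tray. Origin at the centre of its underside; its x axis points roughly to the rail. The three stand side by side about 85 apart, in any order, at different distances from the rail and a little skewed.
- model_grey: 3D-printed dental model: blue-grey plinth 48 (its x) x 54 (its y) x 28 high with a low arch of off-white teeth on top, 37 high in all; loose, about 0.1 kg, on the tray. Origin at the centre of its underside; its x axis points roughly to the rail. The three stand side by side about 85 apart, in any order, at different distances from the rail and a little skewed.
- resin_jar: small amber jar with a white cap, 38 across, 60 high, standing on the left end of the tray; leave it alone. Origin under its centre.
- spray: white spray bottle with a green label, 72 across, 210 high, on the table to the robot's right; leave alone. Origin under its centre.
- glove_box: lilac glove box 120 x 230 x 80 high, on the table to the left; leave alone. Origin under its centre.
- scraper: hand scraper 170 long lying on a black rubber mat to the left; leave alone.
- brush: blue-handled brush 130 long lying on the table on the robot's side of the station; leave alone.

How it is judged:
On the way, in this order (a step that is already met when the one before it is completed fails the run):
1. the shield stands at the green 60-degree mark (within 5 degrees) (value of joint shield between 0.96 and 1.134 rad), for 0.2 s.
2. the three models stand in a row flush against the rail, the shield still at its mark (all of step 1 and x of model_pink in the frame of station between 0.034 and 0.043 m and y of model_pink in the frame of station between -0.125 and 0.125 m and angle between the x axis of each of model_pink, model_tan, model_grey and the x axis of station, either way round below 0.09 rad and angle between each of model_pink, model_tan, model_grey's own z axis and vertical below 0.06 rad and z of each of model_pink, model_tan, model_grey in the frame of station below 0.024 m and x of model_tan in the frame of station between 0.034 and 0.043 m and y of model_tan in the frame of station between -0.125 and 0.125 m and x of model_grey in the frame of station between 0.034 and 0.043 m and y of model_grey in the frame of station between -0.125 and 0.125 m and distance between model_pink and model_grey above 0.059 m and distance between model_tan and model_pink above 0.059 m and distance between model_grey and model_tan above 0.059 m), for 0.2 s.
At the end, for the whole second after the job is handed in: The shield stands at 60 degrees within 5, at rest. All three models stand on the tray within the rail's length, touching or within 4 mm of the rail, square to it within 5 degrees, upright, neighbours at least 59 mm apart centre to centre (a 5 mm gap), at rest (all of step 2 and linear speed of each of model_pink, model_tan, model_grey below 0.01 m/s and velocity of joint shield between -0.05 and 0.05 rad/s).
It fails at once if resin jar moved more than 20 mm or knocked over (distance of resin_jar from where it was at the start of the episode above 0.02 m or angle between resin_jar's own z axis and vertical above 0.5 rad).
It fails at once if spray moved more than 20 mm or knocked over (distance of spray from where it was at the start of the episode above 0.02 m or angle between spray's own z axis and vertical above 0.5 rad).
It fails at once if glove box moved more than 20 mm or knocked over (distance of glove_box from where it was at the start of the episode above 0.02 m).
It fails at once if scraper moved more than 20 mm or knocked over (distance of scraper from where it was at the start of the episode above 0.02 m).
It fails at once if brush moved more than 20 mm or knocked over (distance of brush from where it was at the start of the episode above 0.02 m).
It also fails if it takes over 56 s, if anything falls off the work surface, if the arm or the gripper's body presses on something with over 40 N, if the wrist force passes 120 N, or if a joint passes its speed limit or range.

## Robot

A 6-joint arm with a two-finger parallel gripper is mounted at the origin on the work surface. World frame = base frame: x ahead of the robot, y to its left, z up, the work surface at z = 0. Lengths are in m, angles in rad, forces in N, time in s.
With the tool pointing down it reaches from about 0.425 to 0.95 m from the base axis. Payload 3.5 kg.
Tool frame: the origin (TCP) lies at the very end of the fingers, on their centre line; the grasp point (between the pads) lies 19 mm behind it (ctrl.pinch_z is the distance from the TCP to the grasp point, in m); z points along the fingers, y is the line along which they close (so a half turn about z gives the same grasp; the last joint's range is limited). The gripper opens to 85 mm and grips with 20 to 120 N. Pads are 22 mm wide; open, the fingers measure 114 mm over their backs; the gripper's body (76 mm by 85 mm) begins 54 mm behind the grasp point. The pads swing forward as they close: fully open they stand 13 mm farther back than shut.
Start: joints at [-1.467, 0.286, 1.577, -0, 1.279, -0.15], TCP at [0.17, -0.653, 0.231] pointing down, gripper open.
Joint ranges: [-2.77, 2.77], [-0.9, 2.22], [0.21, 2.48], [-1.53, 4.67], [0.24, 2.81], [-2.84, 2.84]. Speed limits (rad/s): [2.79, 2.79, 3.14, 3.14, 3.14, 3.14].

## Interface

Orientations are given as a unit quaternion [x, y, z, w].
In Python, from plant import ctrl gives the robot as it stands. The module is installed in compiled form; this text tells all that it offers.
- The arm moves only by the shell command python3 -m crank 'ROWS' [OPENING] [FORCE]. ROWS is JSON, a list of rows, each a list of 6 numbers: the shift along the tool's x, y, z in cm, then the turn, a rotation vector about the tool's x, y, z in rad. In form: [[tx, ty, tz, rx, ry, rz], ...]. A call has 1 to 10 rows; each row is the pose to reach, as a shift and turn from the pose commanded when the call began, along the tool's axes at that moment; what a row does not reach only later rows make up. A row lasts 1/10 s, in which the tool goes at most 50 mm and 8.59 degrees, less where a joint would pass 70% of its speed; a pose out of reach is approached as far as the arm can. A call with a gripper value outside its range is refused whole. OPENING is the opening, from 0 (shut) to 1 (fully open), set as the call begins (- or left out, the last holds). The fingers move at their own pace and stop on an object; FORCE is the grip in N (left out, the last holds). Time passes only in rows, so rows that repeat a pose let the fingers close. It gives the time, the measured TCP pose, the force, the opening and the grip force at its end, in the units of the state.
- ctrl.get_state(): the state, without advancing time (a new reading comes with each control period).
- ctrl.read_camera(name): name is "scene" or "top" or "wrist"; returns (picture, depth): 420x560x3 uint8, blue, green, red; 420x560 float32, m along the optical axis (not along the pixel's ray), 0 where there is no reading.
- ctrl.camera_info(name): a dict with "K" (3x3 intrinsics, pixels), "origin" and "orientation" of the camera in the world. Camera axes: x right, y down, z forward; pixel columns grow to the right and rows downward; lengths in m; the calibration is good to about 2 mm. A picture is of the moment at which its call begins: read the wrist's pose just before it. camera_info takes no time and is no camera call; for the wrist camera it gives the pose at the moment of the call.
- ctrl.sign_off(): hands the job in; it is judged then, once.
The state is a dict: "time": time; "qpos": joint angles; "dq": joint speeds; "joint_efforts": joint torques, N m; "eef_pos": TCP position; "tcp_rot": TCP orientation; "contact_force": force on the tool from outside, world axes, zero at the start; "wrist_torque": the same for the moment, N m; "opening": opening from 0.0 (shut) to 1.0 (fully open); "finger_force": force on a finger pad.
Only numpy, scipy, OpenCV 4.12 (cv2) and the standard library are available. Lean on these libraries where they do the work, as an engineer would, in place of code of your own. Each camera call takes 0.05 s, during which the arm holds its last target. There are 200 camera calls.

## Working session

There is one attempt and no reset: what is moved stays moved. The work goes in short steps, Python scripts to look and compute and a shell command to move; the robot and the scene stay as the last step left them, time stands still between calls to the robot, and variables do not carry over. Pictures are saved under pics/ and viewed, at most 12 in all, crops included, and the job is handed in when it is done.

```bash
mkdir -p pics; cat > h.py <<'E'
from plant import ctrl
import cv2,numpy as np
from scipy.spatial.transform import Rotation as R
def grab(n,tag):
    i=ctrl.camera_info(n); im,d=ctrl.read_camera(n); cv2.imwrite(f'pics/{tag}.png',im); np.savez(f'pics/{tag}.npz',im=im,d=d,K=i['K'],o=i['origin'],q=i['orientation']); return im,d,i
def load(tag):
    z=np.load(f'pics/{tag}.npz'); return z['im'],z['d'],dict(K=z['K'],origin=z['o'],orientation=z['q'])
def rot(i):
    q=np.array(i['orientation']); return q if q.shape==(3,3) else R.from_quat(q).as_matrix()
def ray(i,uv,z):
    uv=np.atleast_2d(uv).astype(float); r=np.c_[uv,np.ones(len(uv))]@np.linalg.inv(i['K']).T@rot(i).T
    o=np.array(i['origin']); return o+r*((z-o[2])/r[:,2])[:,None]
def cloud(d,i):
    v,u=np.indices(d.shape); p=np.stack([u,v,np.ones_like(u)],-1)@np.linalg.inv(i['K']).T*d[...,None]
    return p@rot(i).T+np.array(i['origin'])
E
python3 - <<'E'
from h import *
for n in('scene','top'):
    im,d,i=grab(n,n); print(n,i)
a=cv2.imread('pics/scene.png');b=cv2.imread('pics/top.png')
print(ctrl.get_state(),ctrl.pinch_z)
E
```

```text
scene {'K': array([[458.37432204,   0.        , 276.5314458 ],
       [  0.        , 458.37432204, 208.09068516],
       [  0.        ,   0.        ,   1.        ]]), 'origin': array([ 0.94328432, -0.62319848,  1.09680468]), 'orientation': array([ 0.90941086,  0.26312149, -0.09427129, -0.30798036])}
top {'K': array([[546.4879375 ,   0.        , 278.04318759],
       [  0.        , 546.4879375 , 202.38133682],
       [  0.        ,   0.        ,   1.        ]]), 'origin': array([0.4201109 , 0.02958357, 1.6612312 ]), 'orientation': array([-0.70268933,  0.71113128, -0.01911359,  0.01243713])}
{'time': 0.1, 'qpos': array([-1.46701964e+00,  2.87126142e-01,  1.57805208e+00, -3.63284484e-05,
        1.27857961e+00, -1.50032310e-01]), 'dq': array([ 0.00175147, -0.00198408, -0.00236562, -0.0001926 ,  0.00113673,
        0.0011996 ]), 'joint_efforts': array([ 8.22533348e-04, -4.07298911e+01, -2.93698990e+01, -1.40257494e-04,
        3.40677259e-03, -9.57100895e-06]), 'eef_pos': array([ 0.16942388, -0.65277271,  0.23004114]), 'tcp_rot': array([ 9.91957179e-01,  1.26569279e-01,  7.65188651e-06, -1.08270496e-03]), 'contact_force': array([-0.4346173 , -1.29602101, -0.44026142]), 'wrist_torque': array([ 0.07041375, -0.00824498, -0.01819181]), 'finger_force': 0.0, 'opening': 1.0006609067261976} 0.0187
```

View pics/top.png

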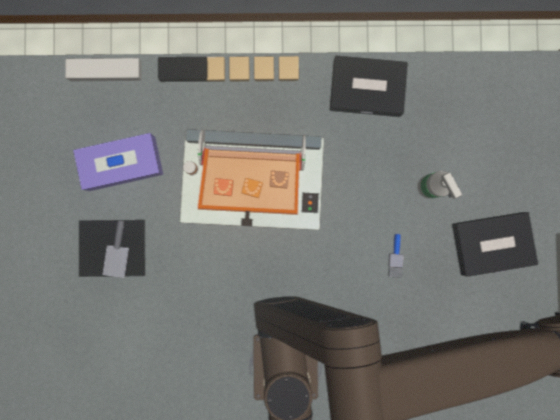

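View pics/scene.png

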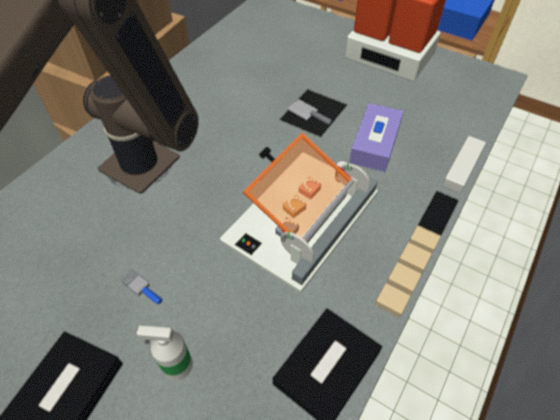

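The top view shows the station: tray corners near (186,130), (181,222), (320,229) and (324,135), with the grip at (247,221). The models from left to right are pink (223,186), tan (252,187) and grey (279,179). The scene view confirms the shield is closed.

```bash
cat > m.py <<'E'
from h import *
im,d,i=load('top'); P=cloud(d,i); z=P[...,2]
sub=np.zeros(z.shape,bool); sub[120:240,170:335]=1
hsv=cv2.cvtColor(im,cv2.COLOR_BGR2HSV)
w=(hsv[...,1]<60)&(hsv[...,2]>170)&sub
w=cv2.morphologyEx(w.astype(np.uint8),cv2.MORPH_OPEN,np.ones((3,3)))
print('white z',np.percentile(z[w>0],[5,50,95]), d[sub].min())
# edges: left boundary col per row, right, bottom row per col
L=[];Rr=[];B=[]
for r in range(150,215):
    c=np.where(w[r])[0]; L.append((c.min()-.5,r)); Rr.append((c.max()+.5,r))
for c in list(range(190,235))+list(range(262,312)):
    r=np.where(w[:,c])[0]; B.append((c,r.max()+.5))
def line(uv):
    p=ray(i,uv,.02)[:,:2]
    v=cv2.fitLine(p.astype(np.float32),cv2.DIST_HUBER,0,1e-4,1e-4).ravel(); return v[2:],v[:2]
def inter(a,b):
    s=np.linalg.solve(np.c_[a[1],-b[1]],b[0]-a[0]); return a[0]+s[0]*a[1]
l,r,b=map(line,(L,Rr,B))
FL=inter(l,b);FR=inter(r,b)
for n,q in zip('lrb',(l,r,b)): print(n,np.arctan2(q[1][1],q[1][0]))
print('FL',FL,'FR',FR,np.linalg.norm(FL-FR))
u=(FL-FR)/np.linalg.norm(FL-FR); x=np.array([u[1],-u[0]]); O=(FL+FR)/2+.14*x
th=np.arctan2(x[1],x[0]); print('origin',O,'yaw',th)
for n,p in(('grip',(-.154,0,.09)),('hinge',(.08,0,.09))): print(n,O+p[0]*x+p[1]*u)
g=(im.max(2)<50)&sub; g[:,300:]=0; g[:205]=0
vu=np.argwhere(g)[:,::-1]; print('grip px',vu.mean(0),len(vu),ray(i,vu.mean(0),.095),np.median(P[g],0))
np.save('st.npy',[*O,th])
E
python3 m.py
```

```text
white z [0.01407921 0.02043865 0.04108097] 0.0
l -0.066822745
r -0.45920843
b 1.5062667
FL [0.43830216 0.3090756 ] FR [ 0.41674167 -0.02457809] 0.33434957
origin [0.5672305  0.13322087] yaw -0.06452965
grip [0.41355103 0.14315154]
hinge [0.64706403 0.12806207]
grip px [nan nan] 0 [[nan nan nan]] [nan nan nan]m.py:27: RuntimeWarning: Mean of empty slice.
  vu=np.argwhere(g)[:,::-1]; print('grip px',vu.mean(0),len(vu),ray(i,vu.mean(0),.095),np.median(P[g],0))
  ret = um.true_divide(
  return _methods._mean(a, axis=axis, dtype=dtype,
```

```bash
sed -i 's/range(150,215)/range(150,188)/; s/im.max(2)<50/im.max(2)<75/' m.py; python3 m.py; python3 - <<'E'
from h import *
im,d,i=load('top'); print(im[214:226,247].tolist(), cloud(d,i)[214:226:2,247].round(3).tolist())
cv2.imwrite('pics/c.png',cv2.resize(im[115:240,165:340],None,fx=4.5,fy=4.5,interpolation=cv2.INTER_CUBIC))
E
```

```text
white z [0.01407921 0.02043865 0.04108097] 0.0
l -0.06345901
r -0.05139353
b 1.5062667
FL [0.43826497 0.3084997 ] FR [ 0.4111771  -0.11069146] 0.42006543
origin [0.56442964 0.08987623] yaw -0.06452965
grip [0.41075015 0.0998069 ]
hinge [0.64426315 0.08471745]
grip px [246.9375 221.5   ] 16 [[0.43621804 0.10408527 0.095     ]] [0.43382879 0.09893151 0.2032873 ]
[[62, 67, 77], [62, 69, 76], [66, 71, 81], [62, 68, 77], [61, 69, 75], [61, 68, 74], [60, 64, 74], [63, 68, 77], [65, 70, 78], [62, 68, 73], [67, 69, 79], [79, 84, 89]] [[0.455, 0.099, 0.19], [0.45, 0.099, 0.19], [0.445, 0.099, 0.196], [0.439, 0.099, 0.202], [0.434, 0.099, 0.204], [0.428, 0.099, 0.196]]
```

View pics/c.png

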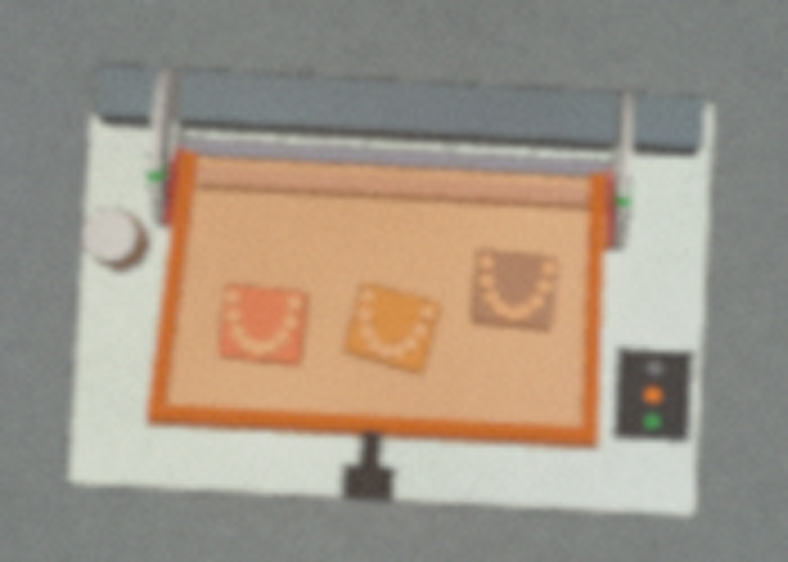

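```bash
cat > go.py <<'E'
# station-frame TCP (mm), pitch deg (neg = fingers point away from the robot) -> shift/turn in current tool axes
from h import *; import sys
a=[float(v) for v in sys.argv[1:]]
x0,y0,th=np.load('st.npy'); Z=R.from_euler('z',th)
s=ctrl.get_state(); T=R.from_quat(s['tcp_rot'])
inv=Z.inv().apply(s['eef_pos']-[x0,y0,0])*1e3
print('t',s['time'],'TCP station mm',inv.round(1),'euler',(Z.inv()*T*R.from_euler('x',np.pi)).as_euler('ZYX',degrees=True).round(1),'F',s['contact_force'].round(1),'op',round(s['opening'],2),'q',s['qpos'].round(2))
for k in range(0,len(a),4):
    p=Z.apply(np.array(a[k:k+3])/1e3)+[x0,y0,0]
    G=Z*R.from_euler('y',a[k+3],degrees=True)*R.from_euler('x',np.pi)
    print(a[k:k+4],'cm',(T.inv().apply(p-s['eef_pos'])*100).round(2),'rot',(T.inv()*G).as_rotvec().round(3))
E
python3 go.py -120 -390 320 0 -130 0 280 0 -130 0 175.5 0; python3 - <<'E'
import numpy as np
from h import *
x0,y0,th=np.load('st.npy'); Z=R.from_euler('z',th)
im,d,i=load('top')
for n,uv in dict(pink=(223.9,186.5),tan=(252,187.5),grey=(279,179),jar=(190.5,167.7)).items():
    print(n,Z.inv().apply(ray(i,uv,.08 if n=='jar' else .048)[0]-[x0,y0,0]).round(3))
E
```

```text
t 0.1 TCP station mm [-346.3 -766.6  230. ] euler [18.2 -0.   0.1] F [-0.4 -1.3 -0.4] op 1.0 q [-1.47  0.29  1.58 -0.    1.28 -0.15]
[-120.0, -390.0, 320.0, 0.0] cm [ 33.28 -28.7   -8.92] rot [-0.002  0.     0.318]
[-130.0, 0.0, 280.0, 0.0] cm [ 44.54 -66.05  -4.84] rot [-0.002  0.     0.318]
[-130.0, 0.0, 175.5, 0.0] cm [ 44.53 -66.02   5.61] rot [-0.002  0.     0.318]
pink [-0.029  0.082  0.048]
tan [-0.027 -0.001  0.048]
grey [ 0.002 -0.08   0.048]
jar [0.018 0.179 0.08 ]
```

```bash
python3 -m crank '[[0,0,-4.5,0,0,0],[0,0,-9,0,0,0.1],[33.3,-28.7,-9,0,0,0.318],[33.3,-28.7,-9,0,0,0.318],[33.3,-28.7,-9,0,0,0.318],[33.3,-28.7,-9,0,0,0.318],[33.3,-28.7,-9,0,0,0.318],[33.3,-28.7,-9,0,0,0.318],[33.3,-28.7,-9,0,0,0.318],[33.3,-28.7,-9,0,0,0.318]]' 0.8 && python3 go.py -130 0 260 0
```

```text
time: 1.1
eef_pos: [0.3978, -0.3225, 0.3209]
tcp_rot: [0.999, -0.032, -0.0, -0.0]
contact_force: [-0.4, -1.2, 0.3]
opening: 0.8
finger_force: 0.0
t 1.1 TCP station mm [-139.7 -422.2  320.9] euler [-0.  0.  0.] F [-0.4 -1.2  0.3] op 0.8 q [-0.88 -0.14  1.86  0.    1.42  0.76]
[-130.0, 0.0, 260.0, 0.0] cm [  0.97 -42.22   6.11] rot [-0.  0. -0.]
```

```bash
python3 -m crank '[[1,-42.2,0,0,0,0],[1,-42.2,0,0,0,0],[1,-42.2,0,0,0,0],[1,-42.2,0,0,0,0],[1,-42.2,0,0,0,0],[1,-42.2,0,0,0,0],[1,-42.2,2,0,0,0],[1,-42.2,4,0,0,0],[1,-42.2,6,0,0,0],[1,-42.2,6,0,0,0]]' && python3 go.py -130 0 175.5 0; python3 - <<'E'
from h import *
grab('wrist','w1')
E
```

```text
time: 2.1
eef_pos: [0.4311, 0.0988, 0.2561]
tcp_rot: [1.0, -0.03, -0.005, -0.0]
contact_force: [0.3, -0.5, -0.2]
opening: 0.796
finger_force: 0.0
t 2.1 TCP station mm [-133.6    0.3  256.1] euler [0.3 0.6 0. ] F [ 0.3 -0.5 -0.2] op 0.8 q [-0.01 -0.27  2.09  0.    1.33  1.62]
[-130.0, 0.0, 175.5, 0.0] cm [0.44 0.04 8.06] rot [-0.     0.01   0.005]
```

View pics/w1.png

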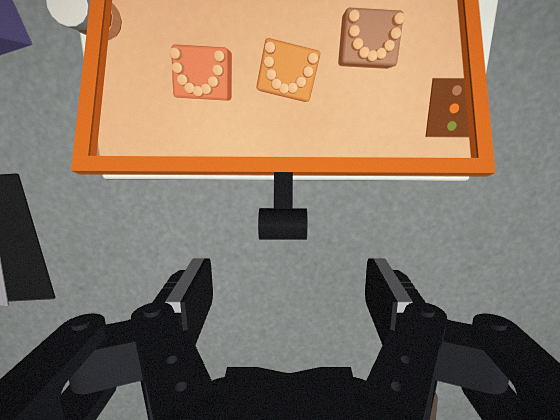

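The wrist view shows the grip barrel at (283,223), centred between the fingers, with the models clearly visible.

```bash
cat > wm.py <<'E'
from h import *; import sys
x0,y0,th=np.load('st.npy'); Z=R.from_euler('z',th)
im,d,i=load('w1'); P=Z.inv().apply((cloud(d,i)-[x0,y0,0]).reshape(-1,3)).reshape(*d.shape,3)*1e3
print('barrel top',np.median(P[212:232:4,265:302:3].reshape(-1,3),0).round(1),P[223,262],P[223,304])
print('tray', P[178,200],P[178,400])
E
python3 wm.py
```

```text
barrel top [-127.6    3.4  202.6] [-129.0465231    16.17004906  204.42783668] [-129.34731581   -9.38680098  203.17409033]
tray [-141.21511498  100.4495611    20.07434749] [-139.60037871 -126.63454135   21.32196497]
```

```bash
python3 -m crank '[[0.4,-0.2,3,0,0,0],[0.4,-0.2,6,0,0,0],[0.4,-0.2,8.1,0,0.01,0],[0.4,-0.2,8.1,0,0.01,0],[0.4,-0.2,8.1,0,0.01,0]]' && python3 -m crank '[[0,0,0,0,0,0],[0,0,0,0,0,0],[0,0,0,0,0,0],[0,0,0,0,0,0],[0,0,0,0,0,0],[0,0,0,0,0,0],[0,0,0,0,0,0],[0,0,0,0,0,0]]' 0.15 60 && python3 go.py -130 0 175 0
```

```text
time: 2.65
eef_pos: [0.4392, 0.0969, 0.1816]
tcp_rot: [0.999, -0.033, 0.006, 0.0]
contact_force: [-0.2, 0.8, 0.6]
opening: 0.799
finger_force: 0.0
time: 3.45
eef_pos: [0.4393, 0.1021, 0.1823]
tcp_rot: [0.999, -0.033, 0.007, -0.006]
contact_force: [-0.5, 14.5, 1.9]
opening: 0.333
finger_force: 60.3
t 3.45 TCP station mm [-125.6    4.2  182.3] euler [-0.1 -0.7  0.7] F [-0.5 14.5  1.9] op 0.33 q [-0.   -0.19  2.16  0.01  1.15  1.63]
[-130.0, 0.0, 175.0, 0.0] cm [-0.44  0.43  0.72] rot [-0.012 -0.013 -0.002]
```

```bash
python3 -m crank '[[0.6,0,-1.2,0,-0.025,0],[1.26,0,-2.38,0,-0.05,0],[2,0,-3.5,0,-0.075,0],[2.78,0,-4.59,0,-0.1,0],[3.65,0,-5.6,0,-0.125,0],[4.57,0,-6.6,0,-0.15,0],[5.55,0,-7.5,0,-0.175,0],[6.6,0,-8.4,0,-0.2,0],[6.6,0,-8.4,0,-0.2,0],[6.6,0,-8.4,0,-0.2,0]]' && python3 go.py && python3 - <<'E'
from h import *
x0,y0,th=np.load('st.npy'); Z=R.from_euler('z',th)
im,d,i=grab('wrist','w2')
E
```

```text
time: 4.45
eef_pos: [0.5048, 0.098, 0.2629]
tcp_rot: [0.995, -0.032, -0.093, -0.009]
contact_force: [7.7, 12.2, -10.1]
opening: 0.331
finger_force: 61.6
t 4.45 TCP station mm [-60.    4.3 262.9] euler [ 0.1 10.7  0.7] F [  7.7  12.2 -10.1] op 0.33 q [-0.02  0.01  1.84  0.02  1.48  1.61]
```

View pics/w2.png

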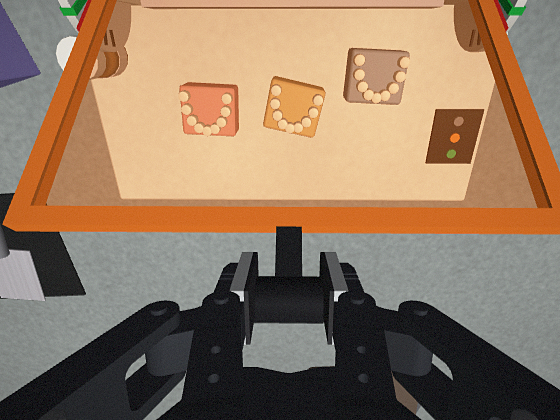

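The grip is held and the shield is partly raised. Its orange front rim runs along row 218.

```bash
cat > ang.py <<'E'
from h import *; import sys
x0,y0,th=np.load('st.npy'); Z=R.from_euler('z',th)
tag=sys.argv[1]
if len(sys.argv)>2: grab(sys.argv[2],tag)
im,d,i=load(tag); P=Z.inv().apply((cloud(d,i)-[x0,y0,0]).reshape(-1,3)).reshape(*d.shape,3)*1e3
h=cv2.cvtColor(im,cv2.COLOR_BGR2HSV); m=(h[...,0]>5)&(h[...,0]<14)&(h[...,1]>200)&(d>0)
m=cv2.erode(m.astype(np.uint8),np.ones((3,3)))>0
m&=(P[...,0]<60)&(P[...,2]>100)&(abs(P[...,1])<145)
q=P[m]; a=np.degrees(np.arctan2(q[:,2]-90,80-q[:,0])); r=np.hypot(q[:,2]-90,80-q[:,0])
k=r>150; print(len(q),'rim angle (upper surface; true is ~1.4deg less)',np.median(a[k]),np.percentile(a[k],[20,80]),'r max',np.percentile(r,98),'y',np.percentile(q[:,1],[1,99]))
E
python3 ang.py w2
```

```text
20364 rim angle (upper surface; true is ~1.4deg less) 52.877403006434896 [52.54232368 53.06052575] r max 203.51884678692423 y [-130.26569567  138.66066296]
```

```bash
python3 -m crank '[[0.7,0,-0.8,0,-0.02,0],[1.4,0,-1.5,0,-0.04,0],[2.15,0,-2.2,0,-0.05,0],[2.15,0,-2.2,0,-0.05,0],[2.15,0,-2.2,0,-0.05,0]]' && python3 go.py; python3 ang.py w3 wrist
```

```text
time: 5.0
eef_pos: [0.529, 0.0964, 0.279]
tcp_rot: [0.992, -0.031, -0.12, -0.009]
contact_force: [5.5, 12.3, -12.1]
opening: 0.331
finger_force: 61.5
t 5.0 TCP station mm [-35.8   4.2 279. ] euler [ 0.2 13.8  0.7] F [  5.5  12.3 -12.1] op 0.33 q [-0.02  0.08  1.74  0.02  1.56  1.61]
18299 rim angle (upper surface; true is ~1.4deg less) 60.037332507793266 [59.59262754 60.22435475] r max 203.2597445853938 y [-130.20187985  138.54794808]
```

```bash
python3 -m crank '[[0,0,0,0,0,0],[0,0,0,0,0,0],[0,0,0,0,0,0],[0,0,-3,0,0,0],[0,0,-6,0,0.03,0],[0,0,-8,0,0.1,0],[-2,0,-9,0,0.2,0],[-5,0,-9,0,0.25,0],[-8,0,-9,0,0.25,0],[-8,0,-9,0,0.25,0]]' 0.75 && python3 ang.py w4 wrist && python3 go.py -200 -80 300 -30
```

```text
time: 6.05
eef_pos: [0.4707, 0.0956, 0.3926]
tcp_rot: [0.999, -0.032, 0.008, 0.0]
contact_force: [0.1, -0.6, 0.9]
opening: 0.753
finger_force: 0.0
5458 rim angle (upper surface; true is ~1.4deg less) 59.764393628310884 [58.85926109 60.12918375] r max 203.97672860403702 y [-129.67211431  137.57467176]
t 6.1 TCP station mm [-92.7  -0.5 391.4] euler [ 0.  -0.9 -0. ] F [ 0.5 -0.7  0. ] op 0.75 q [-0.01 -0.24  1.83 -0.    1.54  1.62]
[-200.0, -80.0, 300.0, -30.0] cm [-10.87   7.95   8.98] rot [0.    0.508 0.   ]
```

View pics/w4.png

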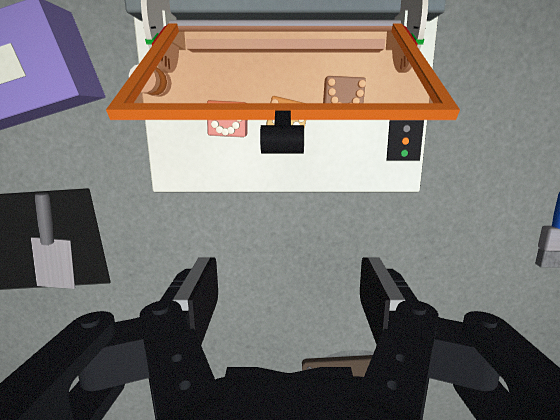

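The shield still stands at its mark after the release. I'll refine the model positions from w1 and move to the front.

```bash
python3 - <<'E'
from h import *
x0,y0,th=np.load('st.npy'); Z=R.from_euler('z',th)
for tag,c in (('w1',dict(pink=[(172,46),(231,46),(231,100),(173,97)],tan=[(267,38),(321,53),(307,101),(257,87)],grey=[(344,8),(404,10),(400,68),(340,64)])),):
    im,d,i=load(tag)
    for n,uv in c.items():
        p=Z.inv().apply(ray(i,uv,.046)-[x0,y0,0])*1e3; print(n,p.mean(0).round(),p[:,:2].round().tolist())
E
python3 go.py -120 -80 300 -30 -100 -80 100 -30 -90 -80 34 -30
```

```text
pink [-32.  85.  46.] [[-8.0, 111.0], [-8.0, 55.0], [-57.0, 57.0], [-54.0, 115.0]]
tan [-29.   1.  46.] [[-1.0, 21.0], [-13.0, -30.0], [-57.0, -18.0], [-44.0, 31.0]]
grey [ -0. -78.  46.] [[25.0, -50.0], [24.0, -106.0], [-26.0, -107.0], [-23.0, -49.0]]
t 6.1 TCP station mm [-92.7  -0.5 391.4] euler [ 0.  -0.9 -0. ] F [ 0.5 -0.7  0. ] op 0.75 q [-0.01 -0.24  1.83 -0.    1.54  1.62]
[-120.0, -80.0, 300.0, -30.0] cm [-2.87  7.95  9.1 ] rot [0.    0.508 0.   ]
[-100.0, -80.0, 100.0, -30.0] cm [-1.18  7.95 29.13] rot [0.    0.508 0.   ]
[-90.0, -80.0, 34.0, -30.0] cm [-0.28  7.95 35.74] rot [0.    0.508 0.   ]
```

```bash
python3 -m crank '[[-3,4,3,0,0.14,0],[-3,8,6,0,0.28,0],[-3,8,9,0,0.4,0],[-3,8,12,0,0.508,0],[-3,8,15,0,0.508,0],[-3,8,18,0,0.508,0],[-3,8,22,0,0.508,0],[-3,8,26,0,0.508,0],[-3,8,29,0,0.508,0],[-3,8,29,0,0.508,0]]' 0.3 && python3 go.py -90 -78 34 -30
```

```text
time: 7.1
eef_pos: [0.4579, 0.0188, 0.0993]
tcp_rot: [0.969, -0.032, 0.246, 0.008]
contact_force: [-1.5, 0.1, 0.2]
opening: 0.297
finger_force: 0.0
t 7.1 TCP station mm [-101.7  -77.8   99.3] euler [ -0.  -28.5  -0. ] F [-1.5  0.1  0.2] op 0.3 q [-0.22 -0.3   2.48  0.16  0.47  1.29]
[-90.0, -78.0, 34.0, -30.0] cm [-2.09  0.02  6.29] rot [ 0.001  0.026 -0.001]
```

```bash
python3 go.py -70 -78 36 -30 -30 -78 36 -30|tail -2; python3 -m crank '[[0.5,0,2,0,0,0],[0.3,0,4,0,0,0],[-0.2,0,7.1,0,0.026,0],[-0.2,0,7.1,0,0.026,0],[-0.2,0,7.1,0,0.026,0]]' && python3 go.py -30 -78 35 -30 5 -78 35 -30; python3 - <<'E'
from h import *
grab('wrist','w5')
E
```

```text
[-70.0, -78.0, 36.0, -30.0] cm [-0.23  0.01  7.07] rot [ 0.001  0.026 -0.001]
[-30.0, -78.0, 36.0, -30.0] cm [3.28 0.01 8.98] rot [ 0.001  0.026 -0.001]
time: 7.6
eef_pos: [0.4917, 0.0166, 0.0406]
tcp_rot: [0.964, -0.031, 0.262, 0.009]
contact_force: [0.1, 0.4, 0.8]
opening: 0.297
finger_force: 0.0
t 7.6 TCP station mm [-67.9 -77.9  40.6] euler [  0.  -30.4  -0.1] F [0.1 0.4 0.8] op 0.3 q [-0.21 -0.07  2.44  0.3   0.25  1.16]
[-30.0, -78.0, 35.0, -30.0] cm [2.99 0.01 2.4 ] rot [ 0.001 -0.008  0.   ]
[5.0, -78.0, 35.0, -30.0] cm [6.   0.01 4.17] rot [ 0.001 -0.008  0.   ]
```

View pics/w5.png

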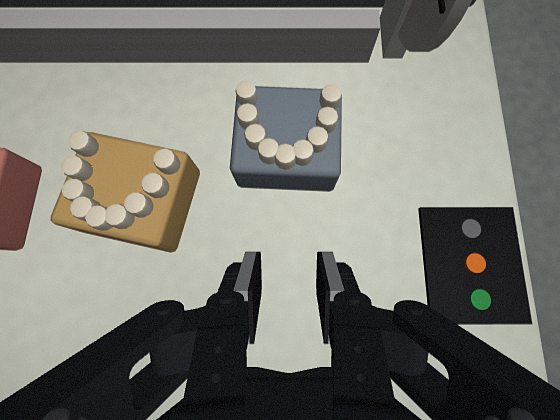

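The view under the shield is clear: grey (287,137) is centred on the fingers, the rail is at row 62, and tan (125,190) is skewed.

```bash
python3 -m crank '[[0.6,0,0.9,0,0,0],[1.4,0,1.4,0,0,0],[2.3,0,1.9,0,0,0],[3,0,2.3,0,0,0],[3.5,0,2.6,0,0,0],[4.0,0,2.9,0,0,0],[4.5,0,3.2,0,0,0],[5,0,3.45,0,0,0],[5.5,0,3.7,0,0,0],[5.5,0,3.7,0,0,0]]' && python3 go.py 0 -78 35 -30
```

```text
time: 8.65
eef_pos: [0.5584, 0.0121, 0.0367]
tcp_rot: [0.964, -0.031, 0.263, 0.009]
contact_force: [0.5, 0.1, -0.0]
opening: 0.3
finger_force: 0.0
t 8.65 TCP station mm [ -1.  -78.   36.7] euler [  0.  -30.5  -0.1] F [ 0.5  0.1 -0. ] op 0.3 q [-0.19  0.1   2.29  0.26  0.24  1.21]
[0.0, -78.0, 35.0, -30.0] cm [-0.    0.    0.19] rot [ 0.002 -0.009  0.   ]
```

```bash
python3 -m crank '[[0.2,0,0.15,0,-0.02,0],[0.4,0,0.25,0,-0.04,0],[0.6,0,0.4,0,-0.05,0],[0.6,0,0.4,0,-0.05,0]]' && python3 go.py 0 -78 35 -27; python3 - <<'E'
from h import *
grab('wrist','w6')
E
```

```text
time: 9.05
eef_pos: [0.5619, 0.0125, 0.0343]
tcp_rot: [0.972, -0.031, 0.234, 0.008]
contact_force: [-11.7, -0.8, 7.0]
opening: 0.297
finger_force: 5.9
t 9.05 TCP station mm [  2.4 -77.3  34.3] euler [  0.1 -27.1  -0. ] F [-11.7  -0.8   7. ] op 0.3 q [-0.18  0.12  2.25  0.18  0.31  1.29]
[0.0, -78.0, 35.0, -27.0] cm [-0.19  0.07 -0.17] rot [-0.    -0.002  0.001]
```

View pics/w6.png

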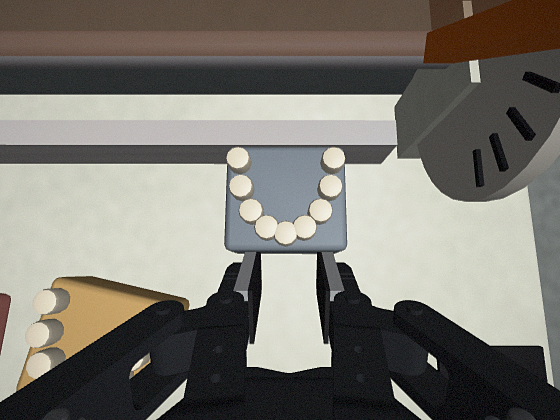

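Grey is flush and square against the rail: it spans (226–346, 148–250) and the contact force is 12 N. Next is tan.

```bash
python3 -m crank '[[-2,0,-1,0,0,0],[-5,0,-2.6,0,0,0],[-7.3,0,-3.8,0,0,0],[-7.3,0,-3.8,0,0,0],[-7.3,-3.5,-3.8,0,0,0],[-7.3,-7.9,-3.8,0,0,0],[-7.3,-7.9,-3.8,0,0,0],[-7.3,-7.9,-3.8,0,0,0]]' && python3 go.py -40 1 35 -29 -5 1 35 -29
```

```text
time: 9.9
eef_pos: [0.489, 0.0975, 0.0365]
tcp_rot: [0.97, -0.03, 0.239, 0.008]
contact_force: [0.1, 0.2, 0.3]
opening: 0.297
finger_force: 0.0
t 9.9 TCP station mm [-75.8   2.8  36.5] euler [  0.2 -27.7  -0.1] F [0.1 0.2 0.3] op 0.3 q [ 0.01 -0.02  2.39 -0.12  0.29  1.75]
[-40.0, 1.0, 35.0, -29.0] cm [3.1  0.19 1.8 ] rot [-0.     0.023  0.003]
[-5.0, 1.0, 35.0, -29.0] cm [6.2  0.2  3.42] rot [-0.     0.023  0.003]
```

```bash
python3 -m crank '[[1,0.1,0.5,0,0,0],[1.8,0.1,1,0,0,0],[2.4,0.1,1.3,0,0,0],[3,0.1,1.6,0,0,0],[3.6,0.1,1.9,0,0,0],[4.2,0.1,2.25,0,0,0],[4.8,0.1,2.55,0,0,0],[5.4,0.1,2.85,0,0,0],[6,0.1,3.2,0,0,0],[6.5,0.1,3.5,0,0,0]]' && python3 -m crank '[[0.2,0,0.1,0,0,0],[0.4,0,0.2,0,0,0],[0.4,0,0.2,0,0,0]]' && python3 go.py 2 1 35 -27; python3 - <<'E'
from h import *
grab('wrist','w7')
E
```

```text
time: 10.9
eef_pos: [0.562, 0.0903, 0.035]
tcp_rot: [0.971, -0.031, 0.238, 0.008]
contact_force: [-1.6, -0.2, 1.0]
opening: 0.299
finger_force: 0.7
time: 11.2
eef_pos: [0.5661, 0.09, 0.0351]
tcp_rot: [0.971, -0.031, 0.238, 0.008]
contact_force: [-0.1, 0.9, -0.7]
opening: 0.303
finger_force: 0.0
t 11.2 TCP station mm [ 1.6  0.2 35.1] euler [  0.  -27.6  -0.1] F [-0.1  0.9 -0.7] op 0.3 q [-0.01  0.14  2.22 -0.1   0.3   1.71]
[2.0, 1.0, 35.0, -27.0] cm [ 0.03 -0.08  0.02] rot [ 0.001 -0.011  0.   ]
```

View pics/w7.png

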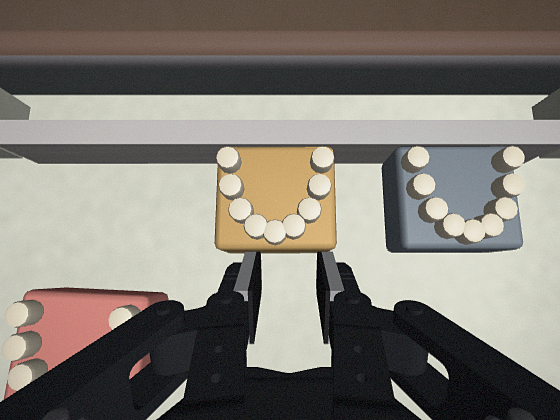

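Tan is square at (276,200) and almost touching the rail. I'll press it home.

```bash
python3 -m crank '[[0.15,0,0.08,0,0,0],[0.3,0,0.16,0,0,0],[0.3,0,0.16,0,0,0]]' && python3 go.py -80 82 36 -27
```

```text
time: 11.55
eef_pos: [0.5668, 0.09, 0.0338]
tcp_rot: [0.971, -0.031, 0.235, 0.009]
contact_force: [-9.6, -0.3, 6.2]
opening: 0.297
finger_force: 4.7
t 11.55 TCP station mm [ 2.3  0.2 33.8] euler [  0.  -27.2  -0.1] F [-9.6 -0.3  6.2] op 0.3 q [-0.01  0.15  2.22 -0.09  0.3   1.71]
[-80.0, 82.0, 36.0, -27.0] cm [-7.21 -8.17 -3.98] rot [ 0.002 -0.004  0.001]
```

```bash
python3 -m crank '[[-2,0,-1,0,0,0],[-5,0,-2.6,0,0,0],[-7.4,0,-3.9,0,0,0],[-7.4,0,-3.9,0,0,0],[-7.4,-3.5,-3.9,0,0,0],[-7.4,-8.4,-3.9,0,0,0],[-7.4,-8.4,-3.9,0,0,0],[-7.4,-8.4,-3.9,0,0,0]]' && python3 go.py -5 84 35 -27; python3 - <<'E'
from h import *
grab('wrist','w8')
E
```

```text
time: 12.35
eef_pos: [0.4925, 0.1807, 0.0359]
tcp_rot: [0.97, -0.03, 0.239, 0.008]
contact_force: [-0.1, -0.7, -0.1]
opening: 0.301
finger_force: 0.0
t 12.35 TCP station mm [-77.6  86.   35.9] euler [  0.2 -27.7  -0. ] F [-0.1 -0.7 -0.1] op 0.3 q [ 0.22  0.06  2.31 -0.42  0.33  2.22]
[-5.0, 84.0, 35.0, -27.0] cm [6.39 0.22 3.46] rot [-0.001 -0.012  0.003]
```

View pics/w8.png

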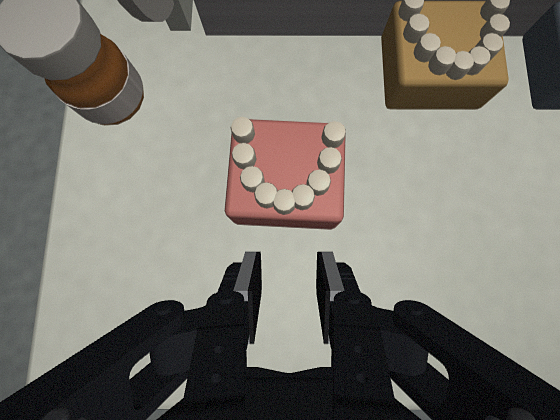

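Pink (286,170) is centred on the fingers, and the jar is well clear.

```bash
python3 -m crank '[[1,0,0.5,0,0,0],[1.8,0,1,0,0,0],[2.4,0,1.3,0,0,0],[3,0,1.6,0,0,0],[3.6,0,1.9,0,0,0],[4.2,0,2.25,0,0,0],[4.8,0,2.55,0,0,0],[5.4,0,2.85,0,0,0],[6,0,3.2,0,0,0],[6.5,0,3.5,0,0,0]]' && python3 -m crank '[[0.2,0,0.1,0,0,0],[0.4,0,0.2,0,0,0],[0.6,0,0.3,0,0,0],[0.6,0,0.3,0,0,0]]' && python3 go.py 2 84 35 -27
```

```text
time: 13.4
eef_pos: [0.5655, 0.1742, 0.0344]
tcp_rot: [0.971, -0.031, 0.238, 0.008]
contact_force: [-1.1, 0.4, 2.0]
opening: 0.3
finger_force: 0.5
time: 13.8
eef_pos: [0.5717, 0.1738, 0.0344]
tcp_rot: [0.971, -0.031, 0.238, 0.008]
contact_force: [-0.4, 0.5, -0.5]
opening: 0.301
finger_force: 0.0
t 13.8 TCP station mm [ 1.8 84.2 34.4] euler [  0.  -27.6  -0.1] F [-0.4  0.5 -0.5] op 0.3 q [ 0.17  0.2   2.15 -0.34  0.34  2.1 ]
[2.0, 84.0, 35.0, -27.0] cm [ 0.04  0.02 -0.05] rot [ 0.001 -0.01   0.   ]
```

```bash
python3 -m crank '[[0.15,0,0.05,0,0,0],[0.35,0,0.15,0,0,0],[0.35,0,0.15,0,0,0]]' && python3 -m crank '[[-2,0,-1,0,0,0],[-5,0,-2.6,0,0,0],[-7.4,0,-3.9,0,0,0],[-7.4,4,-3.9,0,0,0],[-7.4,8.4,-3.9,0,0,0],[-7.4,8.4,-3.9,0,0,0],[-7.4,8.4,-3.9,0,0,0]]' && python3 go.py -100 0 100 -27; python3 - <<'E'
from h import *
grab('wrist','w9')
E
```

```text
time: 14.1
eef_pos: [0.5723, 0.1736, 0.0335]
tcp_rot: [0.971, -0.031, 0.235, 0.009]
contact_force: [-13.6, 1.4, 8.8]
opening: 0.302
finger_force: 6.8
time: 14.8
eef_pos: [0.4865, 0.0939, 0.0354]
tcp_rot: [0.971, -0.033, 0.239, 0.009]
contact_force: [0.6, 0.0, -0.9]
opening: 0.299
finger_force: 0.0
t 14.8 TCP station mm [-78.   -1.   35.4] euler [ -0.1 -27.6  -0.1] F [ 0.6  0.  -0.9] op 0.3 q [ 0.   -0.02  2.4  -0.12  0.29  1.75]
[-100.0, 0.0, 100.0, -27.0] cm [ 1.05 -0.08 -6.75] rot [ 0.002 -0.011 -0.002]
```

View pics/w9.png

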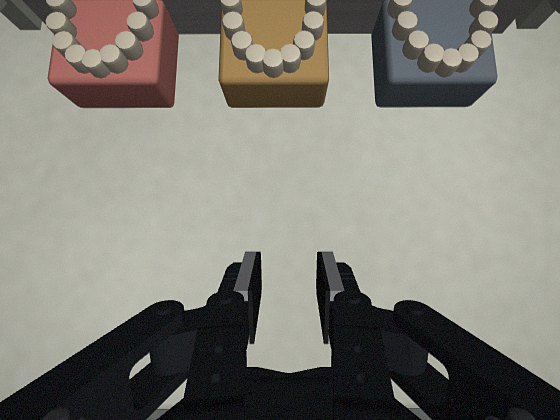

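All three front faces line up at row 107 with clear gaps. I'll check the shield once more before handing in.

```bash
python3 ang.py s9 scene; python3 ang.py t9 top
```

```text
return _methods._mean(a, axis=axis, dtype=dtype,
  ret = ret.dtype.type(ret / rcount)
Traceback (most recent call last):
  File "ang.py", line 10, in <module>
    k=r>150; print(len(q),'rim angle (upper surface; true is ~1.4deg less)',np.median(a[k]),np.percentile(a[k],[20,80]),'r max',np.percentile(r,98),'y',np.percentile(q[:,1],[1,99]))
                                                                                            ~~~~~~~~~~~~~^^^^^^^^^^^^^^
IndexError: index -1 is out of bounds for axis 0 with size 0
  return _methods._mean(a, axis=axis, dtype=dtype,
  ret = ret.dtype.type(ret / rcount)
Traceback (most recent call last):
  File "ang.py", line 10, in <module>
    k=r>150; print(len(q),'rim angle (upper surface; true is ~1.4deg less)',np.median(a[k]),np.percentile(a[k],[20,80]),'r max',np.percentile(r,98),'y',np.percentile(q[:,1],[1,99]))
                                                                                            ~~~~~~~~~~~~~^^^^^^^^^^^^^^
IndexError: index -1 is out of bounds for axis 0 with size 0
```

```bash
sed -i 's/>200)/>165)/; s/np.ones((3,3))/np.ones((2,2))/' ang.py; python3 ang.py t9 2>&1|tail -1; python3 ang.py s9 2>&1|tail -1
```

```text
107 rim angle (upper surface; true is ~1.4deg less) 59.6854503076517 [59.29594959 60.07795884] r max 206.84485519647797 y [-124.70478619  129.2388822 ]
537 rim angle (upper surface; true is ~1.4deg less) 59.80687933992465 [59.41137598 60.22119944] r max 202.6606697982262 y [-131.7991324   137.73550972]
```

View pics/s9.png

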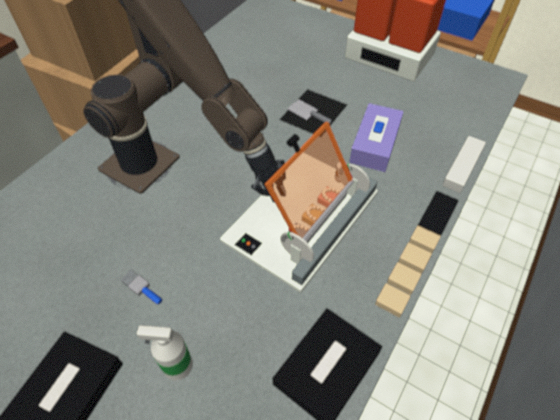

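The shield stands at about 58.5–60° from two cameras, the models are in a row at the rail (300–345, 195–225), and nothing else has moved.

```bash
python3 -m crank '[[0,0,0,0,0,0],[0,0,0,0,0,0],[0,0,0,0,0,0]]' >/dev/null; python3 -c "from plant import ctrl; print(ctrl.sign_off())"
```

```text
the job is handed in; nothing more can be done
None
```

The job is handed in: the shield measures about 58–60° (green mark at 60°), the three models stand in a straight row pressed flush against the rail with clear gaps, and the jar and loose items show no sign of having moved; no verdict was returned.

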